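Turn a kit row round for the next station

ROBOT

A 6-joint arm with a two-finger parallel gripper is mounted at the origin on a cart in front of the work surface, level with it; the furniture and walls round the work are solid. World frame = base frame: x ahead of the robot, y to its left, z up, the work surface at z = 0. Lengths are in m, angles in rad, forces in N, time in s.
With the tool pointing down it reaches from about 0.35 to 0.975 m from the base axis. Payload 4.9 kg.
Tool frame: the origin (TCP) lies at the very end of the fingers, on their centre line; the grasp point (between the pads) lies 19 mm behind it; z points along the fingers, y is the line along which they close (so a half turn about z gives the same grasp; the last joint's range is limited). The gripper opens to 85 mm and grips with 20 to 120 N. Pads are 22 mm wide; open, the fingers measure 114 mm over their backs; the gripper's body (76 mm by 85 mm) begins 54 mm behind the grasp point. The pads swing forward as they close: fully open they stand 13 mm farther back than shut.
Start: joints at [-1.431, 0.053, 1.613, -0, 1.476, -0.119], TCP at [0.16, -0.604, 0.231] pointing down, gripper open.
Joint ranges: [-3.01, 3.01], [-1.01, 2.22], [0.06, 2.58], [-1.02, 4.17], [0.09, 2.62], [-3.14, 3.14]. Speed limits (rad/s): [2.57, 2.57, 3.14, 3.14, 3.14, 3.14].

INTERFACE

Orientations are given as a rotation vector (axis times angle).
In Python, from station import read_state, eyes, workorder gives the robot as it stands.
- The arm moves only by the shell command python3 -m inch 'ROWS' [OPENING] [FORCE]. ROWS is JSON, a list of rows, each a list of 2 entries, a list of its own where there are three numbers: the shift along the tool's x, y, z in cm, then the turn, a rotation vector about the tool's x, y, z in rad. A call has exactly 5 rows; each row is the pose to reach, as a shift and turn from the pose commanded when the call began, along the tool's axes at that moment; what a row does not reach only later rows make up. A row lasts 1/8 s, in which the tool goes at most 62.5 mm and 10.7 degrees, less where a joint would pass 70% of its speed; a pose out of reach is approached as far as the arm can. A call with a gripper value outside its range is refused whole. OPENING is the closure, from 0 (fully open) to 1 (shut), set as the call begins (- or left out, the last holds). The fingers move at their own pace and stop on an object; FORCE is the grip in N (left out, the last holds). Time passes only in rows, so rows that repeat a pose let the fingers close, or fill a call up. It gives the time, the measured TCP pose, the force, the opening and the grip force at its end, in the units of the state.
- read_state(): the state, without advancing time (a new reading comes with each control period).
- eyes.read_camera(name): name is "scene" or "top"; returns the picture (384x512x3 uint8, red, green, blue); there is no depth.
- eyes.get_calibration(name): a dict with "mtx" (3x3 intrinsics, pixels), "D" ([k1, k2, p1, p2, k3] as OpenCV has them; the pictures are not rectified), "view" (4x4, takes a point from world to camera coordinates). Camera axes: x right, y up, looking along -z (the intrinsics and any distortion apply to the point x, -y, -z); pixel columns grow to the right and rows downward; lengths in m; the calibration is good to about 2 mm. A picture is of the moment at which its call begins. get_calibration takes no time and is no camera call.
- workorder.finish_job(): hands the job in; it is judged then, once.
The state is a dict: "clock": time; "q": joint angles; "joint_velocities": joint speeds; "tau": joint torques, N m; "eef_pos": TCP position; "tool_rot": TCP orientation; "contact_force": force on the tool from outside, world axes, zero at the start; "wrist_torque": the same for the moment, N m; "width": finger opening in m; "grasp_force": force on a finger pad.
Only numpy, scipy, OpenCV 4.12 (cv2) and the standard library are available. Lean on these libraries where they do the work, as an engineer would, in place of code of your own. Each camera call takes 0.05 s, during which the arm holds its last target. There are 200 camera calls.

TASK

The four parts lie in the full rack in assembly order, but the next station picks from the other end: move them all to the empty rack in reverse order, so that the part that was at the left end of its row (seen from the robot) is at the right end of the new one, the second from the left second from the right, and so on. Set each part down flat, the same way up, in the middle of its slot, and leave it lying there.

Things in the scene. Friction and masses are not known exactly. Their poses are not given: they have to be found in the camera images.
- coil: Ribbed round choke coil standing upright: ribbed body 33 to 36 mm in diameter and 28 mm high, with a smaller pale disc (24 mm) on top, 31 mm high in all, loose. Origin: centre of its underside; z up. At the start it lies flat within 6 mm of the middle of its nest, turned at most 0.25 rad from the rack's axes.
- connector: Small rounded block connector with a dark inset on top: 22 mm (x) by 34 mm (y) by 22 mm high, loose. Origin: centre of its underside; z up. At the start it lies flat within 6 mm of the middle of its nest, turned at most 0.25 rad from the rack's axes.
- tape: Small roll of tape lying flat, a ring: 56 mm outside diameter, about 22 mm hole, 18 mm high, loose; can be held across its outside. Origin: centre of its underside; z up. At the start it lies flat within 6 mm of the middle of its nest, turned at most 0.25 rad from the rack's axes.
- meter: Small flat panel meter, a pale block with a dark display on top: 34 mm (x) by 36 mm (y) by 11 mm high, loose. Origin: centre of its underside; z up. At the start it lies flat within 6 mm of the middle of its nest, turned at most 0.25 rad from the rack's axes.
- coil_nest: The nest in which the coil lies at the start. One of four identical fixed grey nests on the full rack; they never move. Nest: floor pad 80 mm deep (x) by 78 mm long (y), 4 mm thick, with a 4 mm rib on each y side standing 8 mm above the floor, 70 mm clear between the ribs, front and back open. Origin: centre of its underside, 4 mm below its floor; axes parallel to the full rack's. Which place in the row it has differs from start to start.
- connector_nest: The nest in which the connector lies at the start. One of four identical fixed grey nests on the full rack; they never move. Nest: floor pad 80 mm deep (x) by 78 mm long (y), 4 mm thick, with a 4 mm rib on each y side standing 8 mm above the floor, 70 mm clear between the ribs, front and back open. Origin: centre of its underside, 4 mm below its floor; axes parallel to the full rack's. Which place in the row it has differs from start to start.
- tape_nest: The nest in which the tape lies at the start. One of four identical fixed grey nests on the full rack; they never move. Nest: floor pad 80 mm deep (x) by 78 mm long (y), 4 mm thick, with a 4 mm rib on each y side standing 8 mm above the floor, 70 mm clear between the ribs, front and back open. Origin: centre of its underside, 4 mm below its floor; axes parallel to the full rack's. Which place in the row it has differs from start to start.
- meter_nest: The nest in which the meter lies at the start. One of four identical fixed grey nests on the full rack; they never move. Nest: floor pad 80 mm deep (x) by 78 mm long (y), 4 mm thick, with a 4 mm rib on each y side standing 8 mm above the floor, 70 mm clear between the ribs, front and back open. Origin: centre of its underside, 4 mm below its floor; axes parallel to the full rack's. Which place in the row it has differs from start to start.
- full_rack: The rack that is full at the start: a fixed aluminium base 84 mm (x) by 346 mm (y), 6 mm thick, end plates 18 mm high, carrying the four nests in a row along its y, centred at y = +123, +41, -41 and -123 mm; nest floors 10 mm and rib tops 18 mm above its origin. Origin: centre of its underside, on the table; x points roughly away from the robot, y roughly to the robot's left (turned up to 0.15 rad), z up. It is the nearer or the farther of the two racks.
- empty_rack: The rack that is empty at the start, fixed, of the same shape and size as the full one, but one piece: four slots like the nests, centred at x = 0 and y = +123, +41, -41 and -123 mm, slot floors 10 mm and rib tops 18 mm above its origin, 70 mm clear between ribs. Origin: centre of its underside, on the table; x points roughly away from the robot, y roughly to the robot's left (turned up to 0.15 rad), z up.
There are look-alikes about, which are no part of the job. Leave any blue or purple look-alike of the coil alone.

How it is judged:
At the end, for the whole second after the job is handed in: Each part is at rest in the slot of the formerly empty rack that mirrors its starting place (full-rack place y goes to empty-rack place -y), its origin within 15 mm of the slot's middle along each rack axis and within 5 mm of the slot floor's height, lying flat (within 0.12 rad) (x of coil in the frame of empty_rack between -0.015 and 0.015 m and z of coil in the frame of empty_rack between 0.005 and 0.015 m and angle between each of coil, connector, tape, meter's own z axis and vertical below 0.12 rad and linear speed of each of coil, connector, tape, meter below 0.02 m/s and ((y of coil_nest in the frame of full_rack between 0.103 and 0.143 m and y of coil in the frame of empty_rack between -0.138 and -0.108 m) or (y of coil_nest in the frame of full_rack between 0.021 and 0.061 m and y of coil in the frame of empty_rack between -0.056 and -0.026 m) or (y of coil_nest in the frame of full_rack between -0.061 and -0.021 m and y of coil in the frame of empty_rack between 0.026 and 0.056 m) or (y of coil_nest in the frame of full_rack between -0.143 and -0.103 m and y of coil in the frame of empty_rack between 0.108 and 0.138 m)) and x of connector in the frame of empty_rack between -0.015 and 0.015 m and z of connector in the frame of empty_rack between 0.005 and 0.015 m and ((y of connector_nest in the frame of full_rack between 0.103 and 0.143 m and y of connector in the frame of empty_rack between -0.138 and -0.108 m) or (y of connector_nest in the frame of full_rack between 0.021 and 0.061 m and y of connector in the frame of empty_rack between -0.056 and -0.026 m) or (y of connector_nest in the frame of full_rack between -0.061 and -0.021 m and y of connector in the frame of empty_rack between 0.026 and 0.056 m) or (y of connector_nest in the frame of full_rack between -0.143 and -0.103 m and y of connector in the frame of empty_rack between 0.108 and 0.138 m)) and x of tape in the frame of empty_rack between -0.015 and 0.015 m and z of tape in the frame of empty_rack between 0.005 and 0.015 m and ((y of tape_nest in the frame of full_rack between 0.103 and 0.143 m and y of tape in the frame of empty_rack between -0.138 and -0.108 m) or (y of tape_nest in the frame of full_rack between 0.021 and 0.061 m and y of tape in the frame of empty_rack between -0.056 and -0.026 m) or (y of tape_nest in the frame of full_rack between -0.061 and -0.021 m and y of tape in the frame of empty_rack between 0.026 and 0.056 m) or (y of tape_nest in the frame of full_rack between -0.143 and -0.103 m and y of tape in the frame of empty_rack between 0.108 and 0.138 m)) and x of meter in the frame of empty_rack between -0.015 and 0.015 m and z of meter in the frame of empty_rack between 0.005 and 0.015 m and ((y of meter_nest in the frame of full_rack between 0.103 and 0.143 m and y of meter in the frame of empty_rack between -0.138 and -0.108 m) or (y of meter_nest in the frame of full_rack between 0.021 and 0.061 m and y of meter in the frame of empty_rack between -0.056 and -0.026 m) or (y of meter_nest in the frame of full_rack between -0.061 and -0.021 m and y of meter in the frame of empty_rack between 0.026 and 0.056 m) or (y of meter_nest in the frame of full_rack between -0.143 and -0.103 m and y of meter in the frame of empty_rack between 0.108 and 0.138 m))); the robot touches nothing.
It also fails if it takes over 93 s, if anything falls off the work surface, if the arm or the gripper's body presses on something with over 40 N, if the wrist force passes 120 N, or if a joint passes its speed limit or range.

## Working session

There is one attempt and no reset: what is moved stays moved. The work goes in short steps, Python scripts to look and compute and a shell command to move; the robot and the scene stay as the last step left them, time stands still between calls to the robot, and variables do not carry over. Pictures are saved under pics/ and viewed, at most 14 in all, crops included, and the job is handed in when it is done.

```bash
mkdir -p pics; ls
python3 - <<'E'
from station import read_state, eyes, workorder
import cv2
for n in("scene","top"):
    im=eyes.read_camera(n); cv2.imwrite(f"pics/{n}0.png",im[:,:,::-1])
    c=eyes.get_calibration(n); print(n,c)
s=read_state(); print(s)
E
```

```text
pics
scene {'mtx': array([[427.71952613,   0.        , 251.52796746],
       [  0.        , 427.71952613, 191.04188769],
       [  0.        ,   0.        ,   1.        ]]), 'D': array([0.03657001, 0.        , 0.        , 0.        , 0.        ]), 'view': array([[-0.45677452, -0.88957861,  0.00263433,  0.25382677],
       [ 0.50018633, -0.25438102,  0.82771005, -0.32846215],
       [-0.73564303,  0.37939452,  0.56114983, -0.42136325],
       [ 0.        ,  0.        ,  0.        ,  1.        ]])}
top {'mtx': array([[413.8025085 ,   0.        , 251.88039127],
       [  0.        , 413.8025085 , 189.0217857 ],
       [  0.        ,   0.        ,   1.        ]]), 'D': array([-0.05088411,  0.        ,  0.        ,  0.        ,  0.        ]), 'view': array([[ 9.26509915e-03, -9.99954369e-01,  2.32752371e-03,
        -3.91669710e-02],
       [ 9.83840852e-01,  9.53195892e-03,  1.78791276e-01,
        -5.82262536e-01],
       [-1.78805303e-01,  6.33394011e-04,  9.83884273e-01,
        -8.48934350e-01],
       [ 0.00000000e+00,  0.00000000e+00,  0.00000000e+00,
         1.00000000e+00]])}
{'clock': 0.1, 'q': array([-1.43100232e+00,  5.32833097e-02,  1.61417394e+00,  1.48372183e-05,
        1.47602079e+00, -1.19017185e-01]), 'joint_velocities': array([-0.00136744, -0.00071693, -0.00397112, -0.00040526, -0.00055877,
       -0.00033403]), 'tau': array([-3.52496545e-04, -3.94904995e+01, -3.71365070e+01, -1.36366102e-04,
        3.96597301e-03,  7.18234389e-06]), 'eef_pos': array([ 0.1598704 , -0.6036114 ,  0.23018034]), 'tool_rot': array([-3.11345570e+00, -4.05160466e-01,  7.56249144e-06]), 'contact_force': array([-0.14809022,  0.618508  ,  0.07350009]), 'wrist_torque': array([-0.01768033, -0.00134869,  0.00589703]), 'grasp_force': 0.0, 'width': 0.08560909390169512}
```

View pics/top0.png

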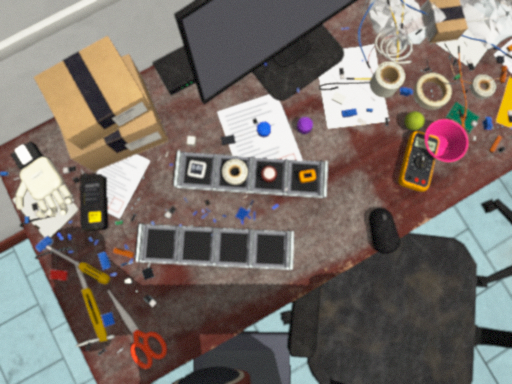

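View pics/scene0.png

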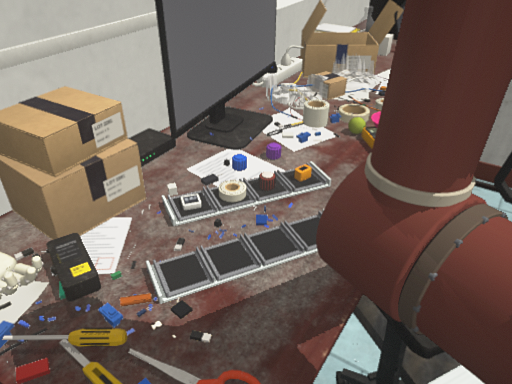

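The top view shows the full rack on the far side, left to right: meter (198,168), tape (235,171), coil (270,175) and connector (307,177). The empty slots are at (160,244), (197,245), (234,247) and (270,249). The blue (264,129) and purple (305,124) cylinders are the look-alikes.

```bash
cat > h.py <<'E'
import numpy as np, cv2
from station import read_state, eyes, workorder
def ray(name,uv,z):
    c=eyes.get_calibration(name); V=c["view"]
    p=cv2.undistortPoints(np.array(uv,float).reshape(-1,1,2),c["mtx"],c["D"]).reshape(-1,2)
    d=np.c_[p[:,0],-p[:,1],-np.ones(len(p))]@V[:3,:3]
    o=-V[:3,:3].T@V[:3,3]
    t=(np.broadcast_to(z,len(p))-o[2])/d[:,2]
    return o+d*t[:,None]
def proj(name,P):
    c=eyes.get_calibration(name); V=c["view"]; P=np.atleast_2d(P)
    q=P@V[:3,:3].T+V[:3,3]; q=q*[1,-1,-1]
    return cv2.projectPoints(q,np.zeros(3),np.zeros(3),c["mtx"],c["D"])[0].reshape(-1,2)
def pads(g,boxes,lo=70):
    out=[]
    for (u,v) in boxes:
        m=np.zeros_like(g); m[v-20:v+20,u-20:u+20]=(g[v-20:v+20,u-20:u+20]<lo)*255
        cs,_=cv2.findContours(m,cv2.RETR_EXTERNAL,cv2.CHAIN_APPROX_NONE)
        c=max(cs,key=cv2.contourArea); r=cv2.minAreaRect(c); out.append(r)
    return out
E
python3 - <<'E'
from h import *
im=eyes.read_camera("top"); g=cv2.cvtColor(im,cv2.COLOR_RGB2GRAY)
cv2.imwrite("pics/crop1.png",cv2.resize(im[140:280,125:335,::-1],None,fx=3.8,fy=3.8,interpolation=cv2.INTER_CUBIC))
for n,b in(("empty",[(160,244),(197,245),(234,247),(270,249)]),("full",[(198,168),(235,171),(270,175),(307,177)])):
    r=pads(g,b); print(n,[(np.round(x[0],1),np.round(x[1],1),round(x[2],1)) for x in r])
    P=ray("top",[x[0] for x in r],0.010); print(P.round(4)); print(np.linalg.norm(np.diff(P,axis=0),axis=1), P.mean(0), )
    d=P[0]-P[3]; print("yaw",np.arctan2(-d[0],d[1]))
E
```

```text
empty [(array([160.3, 243.5]), array([26.2, 27.5]), 3.4), (array([197. , 245.3]), array([26.5, 27.6]), 4.8), (array([233.5, 247.2]), array([26.1, 27.5]), 3.0), (array([270.4, 248.9]), array([26.4, 27.6]), 3.2)]
[[ 0.4645  0.17    0.01  ]
 [ 0.4616  0.0875  0.01  ]
 [ 0.4582  0.0061  0.01  ]
 [ 0.4552 -0.0762  0.01  ]]
[0.08251475 0.08147497 0.0823582 ] [0.45988868 0.04688027 0.01      ]
yaw -0.03744622655636177
full [(array([197.9, 170. ]), array([25.8, 25.9]), 4.8), (array([223.5, 182. ]), array([16.3,  7.8]), 45.0), (array([269., 175.]), array([26., 26.]), 90.0), (array([304.7, 177.3]), array([26.1, 26. ]), 3.6)]
[[ 0.6337  0.0911  0.01  ]
 [ 0.606   0.0315  0.01  ]
 [ 0.6235 -0.0727  0.01  ]
 [ 0.6188 -0.1548  0.01  ]]
[0.06576374 0.10561851 0.0822593 ] [ 0.62050395 -0.02623183  0.01      ]
yaw -0.06038814436963253
```

View pics/crop1.png

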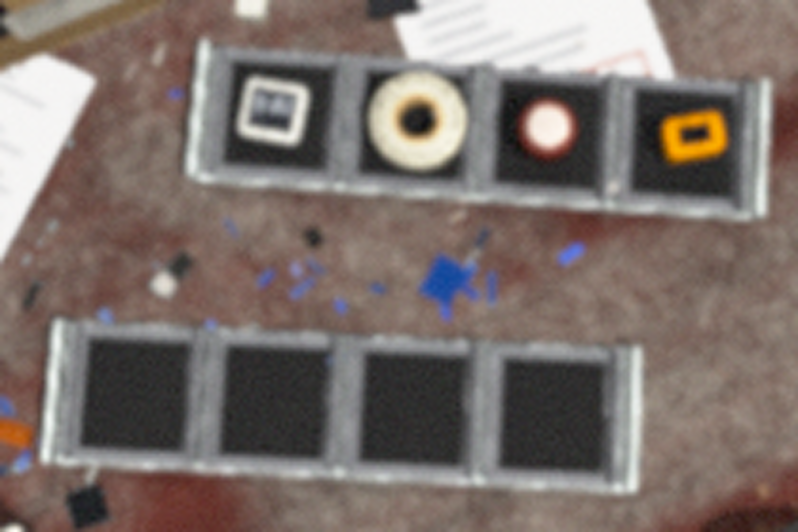

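The crop confirms 82 mm slot spacing and that all four parts lie inside their nests. Next I'll measure the parts.

```bash
cat >> h.py <<'E'
from scipy.spatial.transform import Rotation as Ro
def go(x,y,z,psi):
    "shift (cm, tool axes) and turn to a tool-down pose whose closing line points at psi"
    s=read_state(); R=Ro.from_rotvec(s["tool_rot"]).as_matrix()
    T=np.array([[-np.sin(psi),np.cos(psi),0],[np.cos(psi),np.sin(psi),0],[0,0,-1]]).T
    print("t",round(s["clock"],2),"shift cm",(R.T@(np.array([x,y,z])-s["eef_pos"])*100).round(2),"turn",Ro.from_matrix(R.T@T).as_rotvec().round(3))
E
python3 - <<'E'
from h import *
im=eyes.read_camera("top"); hsv=cv2.cvtColor(im,cv2.COLOR_RGB2HSV); g=hsv[...,2]; r,gg,b=[im[...,i].astype(int) for i in range(3)]
S={"meter":((198,168),.021,"br"),"tape":((235,171),.028,"br"),"coil":((269,174),.041,"red"),"connector":((307,177),.032,"sat")}
for n,((u,v),z,k) in S.items():
    m={"br":g>150,"red":(r-gg>60)|(r>170),"sat":r-b>90}[k].astype(np.uint8)*255
    w=np.zeros_like(m); w[v-15:v+15,u-16:u+16]=m[v-15:v+15,u-16:u+16]
    cs,_=cv2.findContours(w,cv2.RETR_EXTERNAL,cv2.CHAIN_APPROX_NONE); c=max(cs,key=cv2.contourArea)
    P=ray("top",c.reshape(-1,2),z)[:,:2].astype(np.float32)*1000
    R=cv2.minAreaRect(P); print(n,len(cs),np.round(R[0],1),np.round(R[1],1),round(R[2],1))
V=eyes.get_calibration("top")["view"]; print(-V[:3,:3].T@V[:3,3])
go(.62,-.15,.15,-.06)
E
```

```text
meter 4 [634.1  92.8] [38.3 36.7] 80.8
tape 1 [633.7   4.5] [57.6 68.5] 81.4
coil 4 [622.4 -71.4] [25.1 22.3] 0.2
connector 1 [ 618.7 -157.3] [27.8 38.4] 12.0
[ 0.42142259 -0.03307737  0.93944778]
t 0.2 shift cm [ 56.09 -32.08   8.1 ] turn [-1.000e-03 -1.000e-03 -1.252e+00]
```

```bash
python3 -m inch '[[[55.8,-31.4,8],[0,0,-1.52]],[[55.8,-31.4,8],[0,0,-1.52]],[[55.8,-31.4,8],[0,0,-1.52]],[[55.8,-31.4,8],[0,0,-1.52]],[[55.8,-31.4,8],[0,0,-1.52]]]' 0.3 40; python3 -c "
from h import *
go(.6187,-.1573,.12,.2)
print(ray('top',[[235,171.6]],.028)); print(read_state()['width'])"
```

```text
clock: 0.82
eef_pos: [0.3834, -0.3864, 0.1923]
tool_rot: [2.591, 1.776, 0.0]
contact_force: [0.5, -0.5, 0.5]
width: 0.06
grasp_force: 0.0
t 0.82 shift cm [29.85 13.69  7.23] turn [ 0.     0.    -0.569]
[[0.62664259 0.00478871 0.028     ]]
0.06004029316853701
```

```bash
python3 -m inch '[[[29.8,13.7,7.2],[0,0,-0.57]],[[29.8,13.7,7.2],[0,0,-0.57]],[[29.8,13.7,7.2],[0,0,-0.57]],[[29.8,13.7,7.2],[0,0,-0.57]],[[29.8,13.7,7.2],[0,0,-0.57]]]'; python3 -c "
from h import *
go(.6187,-.1573,.013,.2)"
```

```text
clock: 1.45
eef_pos: [0.6036, -0.1749, 0.1251]
tool_rot: [1.994, 2.428, -0.0]
contact_force: [0.6, -0.2, -0.5]
width: 0.0597
grasp_force: 0.0
t 1.45 shift cm [ 1.44  1.83 11.21] turn [ 0.     0.    -0.004]
```

```bash
python3 -m inch '[[[1.4,1.8,1],[0,0,0]],[[1.4,1.8,5],[0,0,0]],[[1.4,1.8,7],[0,0,0]],[[1.4,1.8,7],[0,0,0]],[[1.4,1.8,7],[0,0,0]]]'; python3 -c "
from h import *
go(.6187,-.1573,.013,.2)
for n in('scene',): cv2.imwrite('pics/c2.png',cv2.resize(eyes.read_camera(n)[140:230,130:350,::-1],None,fx=3.5,fy=3.5,interpolation=cv2.INTER_CUBIC))"
```

```text
clock: 2.08
eef_pos: [0.6179, -0.1602, 0.0569]
tool_rot: [1.994, 2.425, 0.001]
contact_force: [-0.1, -0.9, 0.7]
width: 0.0598
grasp_force: 0.0
t 2.08 shift cm [0.28 0.13 4.39] turn [ 0.002  0.001 -0.006]
```

View pics/c2.png

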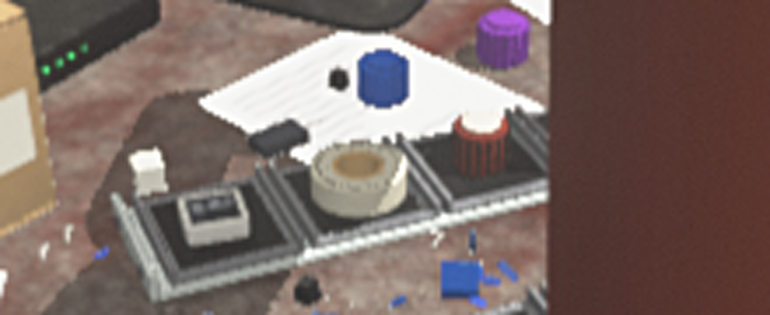

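In this view the arm hides the connector, and the other three parts are undisturbed. I'll descend and grasp.

```bash
python3 -m inch '[[[0.2,0.1,2],[0,0,0]],[[0.2,0.1,3.5],[0,0,0]],[[0.2,0.1,4.3],[0,0,0]],[[0.2,0.1,4.3],[0,0,0]],[[0.2,0.1,4.3],[0,0,0]]]'; python3 -m inch '[[[0,0,0],[0,0,0]],[[0,0,0],[0,0,0]],[[0,0,0],[0,0,0]],[[0,0,0],[0,0,0]],[[0,0,0],[0,0,0]]]' 1 40; python3 -c "
from h import *
go(.4645,.17,.10,-.037)"
```

```text
clock: 2.75
eef_pos: [0.6182, -0.1572, 0.0129]
tool_rot: [1.994, 2.427, 0.0]
contact_force: [0.5, -0.3, 0.6]
width: 0.0596
grasp_force: 0.0
clock: 3.38
eef_pos: [0.6184, -0.1574, 0.0133]
tool_rot: [1.993, 2.427, 0.001]
contact_force: [0.5, 0.2, 5.0]
width: 0.0212
grasp_force: 39.5
t 3.38 shift cm [35.1  -8.73 -8.71] turn [0.001 0.001 0.233]
```

```bash
python3 -m inch '[[[0,0,-4],[0,0,0]],[[0,0,-8.7],[0,0,0]],[[6,-1.5,-8.7],[0,0,0.15]],[[12,-3,-8.7],[0,0,0.23]],[[18,-4.5,-8.7],[0,0,0.23]]]'; python3 -c "
from h import *
go(.4645,.17,.06,-.037);print(read_state()['width'])"
```

```text
clock: 4.0
eef_pos: [0.5373, 0.0122, 0.099]
tool_rot: [-2.26, -2.181, 0.0]
contact_force: [0.9, -0.1, 1.1]
width: 0.0212
grasp_force: 39.2
t 4.0 shift cm [15.51 -7.84  3.91] turn [-0.001 -0.     0.001]
0.02118351226287437
```

```bash
python3 -m inch '[[[6,-3,0],[0,0,0]],[[11,-5.5,1],[0,0,0]],[[15.5,-7.8,3.9],[0,0,0]],[[15.5,-7.8,3.9],[0,0,0]],[[15.5,-7.8,3.9],[0,0,0]]]'; python3 -c "
from h import *
go(.4645,.17,.014,-.037)"
```

```text
clock: 4.62
eef_pos: [0.4662, 0.1681, 0.0604]
tool_rot: [2.259, 2.183, -0.001]
contact_force: [0.4, -0.4, 0.4]
width: 0.0212
grasp_force: 39.3
t 4.62 shift cm [ 0.18 -0.17  4.64] turn [-0.     0.     0.003]
```

Open only to 50 mm (closure 0.41), then lift and head for the coil.

```bash
python3 -m inch '[[[0.1,-0.1,2.5],[0,0,0]],[[0.1,-0.1,4],[0,0,0]],[[0.1,-0.1,4.6],[0,0,0]],[[0.1,-0.1,4.6],[0,0,0]],[[0.1,-0.1,4.6],[0,0,0]]]'; python3 -m inch '[[[0,0,0],[0,0,0]],[[0,0,0],[0,0,0]],[[0,0,0],[0,0,0]],[[0,0,0],[0,0,0]],[[0,0,-4],[0,0,0]]]' 0.3; python3 -c "
from h import *
go(.6224,-.0714,.10,-.06)"
```

```text
clock: 5.25
eef_pos: [0.466, 0.1693, 0.0153]
tool_rot: [2.259, 2.182, 0.002]
contact_force: [-0.6, 0.4, 0.6]
width: 0.0212
grasp_force: 39.3
clock: 5.88
eef_pos: [0.462, 0.1687, 0.0515]
tool_rot: [-2.256, -2.18, 0.011]
contact_force: [0.1, 0.1, -0.6]
width: 0.06
grasp_force: 0.0
t 5.88 shift cm [-23.45  16.82  -4.94] turn [-0.008  0.002  0.025]
```

```bash
python3 -m inch '[[[0,0,-5],[0,0,0]],[[-4.7,3.4,-5],[0,0,0.02]],[[-9.4,6.8,-5],[0,0,0.02]],[[-14.1,10.2,-5],[0,0,0.02]],[[-18.8,13.5,-5],[0,0,0.02]]]'; python3 -c "
from h import *
go(.6224,-.0714,.06,-.06)
im=eyes.read_camera('top'); cv2.imwrite('pics/c3.png',cv2.resize(im[140:280,125:335,::-1],None,fx=3.8,fy=3.8,interpolation=cv2.INTER_CUBIC))"
```

```text
clock: 6.5
eef_pos: [0.5946, -0.0248, 0.1046]
tool_rot: [2.281, 2.16, 0.001]
contact_force: [-0.3, 0.4, 0.2]
width: 0.0599
grasp_force: 0.0
t 6.5 shift cm [-4.5   3.03  4.46] turn [ 0.    -0.     0.005]
```

View pics/c3.png

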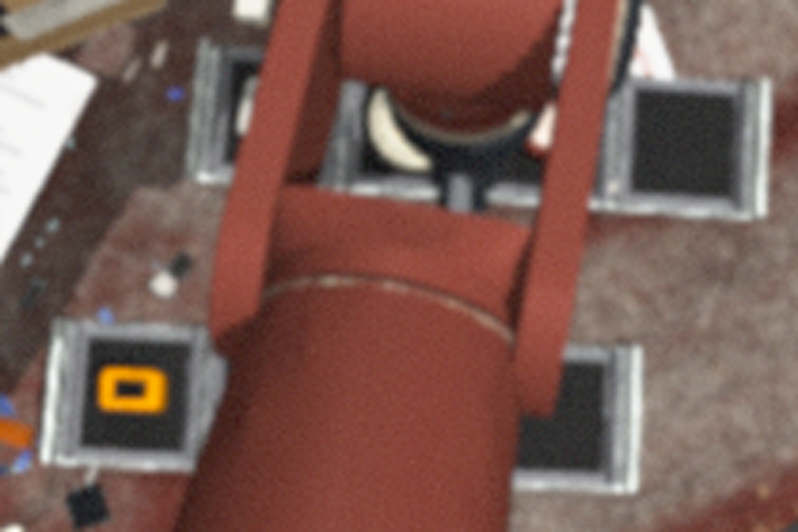

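The connector is centred in its slot, at about (133,390) in the crop. Now the coil.

```bash
python3 -m inch '[[[-4.5,3,0],[0,0,0]],[[-4.5,3,2],[0,0,0]],[[-4.5,3,4],[0,0,0]],[[-4.5,3,4],[0,0,0]],[[-4.5,3,4],[0,0,0]]]'; python3 -c "
from h import *
go(.6224,-.0714,.014,-.06)"
```

```text
clock: 7.18
eef_pos: [0.6207, -0.0688, 0.0643]
tool_rot: [-2.279, -2.161, 0.0]
contact_force: [0.6, 0.9, 0.4]
width: 0.0596
grasp_force: 0.0
t 7.17 shift cm [-0.26  0.19  5.03] turn [-0.001 -0.     0.007]
```

```bash
python3 -m inch '[[[-0.2,0.2,0],[0,0,0]],[[-0.2,0.2,3],[0,0,0]],[[-0.2,0.2,5],[0,0,0]],[[-0.2,0.2,5],[0,0,0]],[[-0.2,0.2,5],[0,0,0]]]'; python3 -m inch '[[[0,0,0],[0,0,0]],[[0,0,0],[0,0,0]],[[0,0,0],[0,0,0]],[[0,0,0],[0,0,0]],[[0,0,0],[0,0,0]]]' 1 40; python3 -m inch '[[[0,0,-5],[0,0,0]],[[0,0,-8],[0,0,0]],[[0,0,-8],[0,0,0]],[[4,-4,-8],[0,0,0]],[[8,-8,-8],[0,0,0]]]'; python3 -c "
from h import *
go(.4616,.0875,.06,-.037)"
```

```text
clock: 7.8
eef_pos: [0.6236, -0.072, 0.0153]
tool_rot: [2.28, 2.16, 0.001]
contact_force: [0.5, -0.2, -0.5]
width: 0.0599
grasp_force: 0.0
clock: 8.43
eef_pos: [0.6241, -0.0722, 0.016]
tool_rot: [2.28, 2.159, 0.002]
contact_force: [-0.7, -0.5, 5.5]
width: 0.0316
grasp_force: 40.0
clock: 9.05
eef_pos: [0.5452, 0.0131, 0.092]
tool_rot: [-2.28, -2.156, 0.004]
contact_force: [0.7, 1.0, -0.2]
width: 0.0318
grasp_force: 40.1
t 9.05 shift cm [ 6.96 -8.75  3.24] turn [-0.004 -0.001 -0.019]
```

```bash
python3 -m inch '[[[3.5,-4.4,0],[0,0,-0.02]],[[7,-8.8,0],[0,0,-0.02]],[[7,-8.8,2],[0,0,-0.02]],[[7,-8.8,3.2],[0,0,-0.02]],[[7,-8.8,3.2],[0,0,-0.02]]]'; python3 -c "
from h import *
go(.4616,.0875,.0165,-.037)"
```

```text
clock: 9.68
eef_pos: [0.462, 0.0867, 0.0603]
tool_rot: [-2.258, -2.18, 0.005]
contact_force: [0.6, 0.2, -0.6]
width: 0.0316
grasp_force: 40.1
t 9.68 shift cm [ 0.08 -0.02  4.38] turn [-0.005  0.     0.002]
```

```bash
python3 -m inch '[[[0.1,0,2.5],[0,0,0]],[[0.1,0,4],[0,0,0]],[[0.1,0,4.4],[0,0,0]],[[0.1,0,4.4],[0,0,0]],[[0.1,0,4.4],[0,0,0]]]'; python3 -m inch '[[[0,0,0],[0,0,0]],[[0,0,0],[0,0,0]],[[0,0,0],[0,0,0]],[[0,0,-2],[0,0,0]],[[0,0,-6],[0,0,0]]]' 0.08; python3 -c "
from h import *
go(.6266,.0048,.06,-.06)"
```

```text
clock: 10.3
eef_pos: [0.4643, 0.088, 0.0194]
tool_rot: [2.259, 2.182, 0.002]
contact_force: [0.3, 0.6, -1.1]
width: 0.0318
grasp_force: 40.1
clock: 10.92
eef_pos: [0.4616, 0.088, 0.0773]
tool_rot: [-2.257, -2.181, 0.006]
contact_force: [0.3, 0.2, 0.4]
width: 0.0787
grasp_force: 0.0
t 10.93 shift cm [-7.74 16.78  1.65] turn [-0.005  0.     0.025]
```

```bash
python3 -m inch '[[[0,0,-4],[0,0,0]],[[-2.5,5.5,-4],[0,0,0.02]],[[-5.1,11.1,-4],[0,0,0.02]],[[-7.7,16.8,-4],[0,0,0.02]],[[-7.7,16.8,-1],[0,0,0.02]]]'; python3 -c "
from h import *
go(.6266,.0048,.014,-.06)
cv2.imwrite('pics/c4.png',cv2.resize(eyes.read_camera('scene')[140:310,130:390,::-1],None,fx=3,fy=3,interpolation=cv2.INTER_CUBIC))"
```

```text
clock: 11.55
eef_pos: [0.6346, 0.0027, 0.0916]
tool_rot: [2.279, 2.153, 0.008]
contact_force: [-0.2, 0.4, -0.4]
width: 0.0787
grasp_force: 0.0
t 11.55 shift cm [ 0.17 -0.88  7.76] turn [0.009 0.001 0.003]
```

View pics/c4.png

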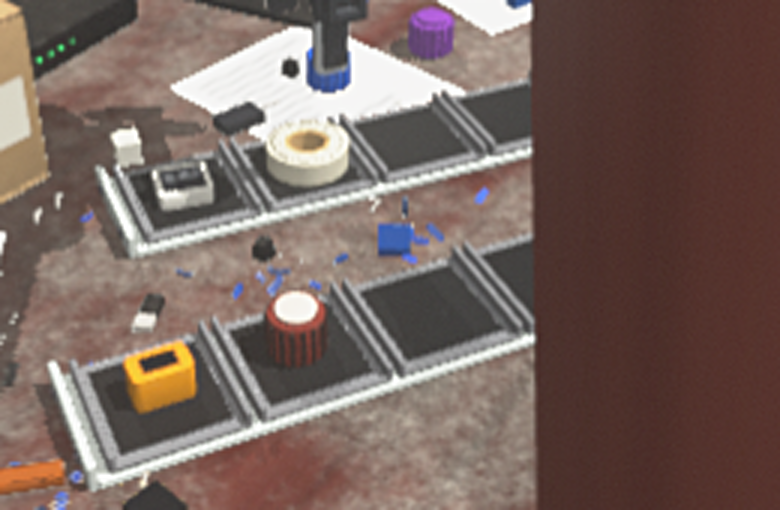

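Connector and coil both stand upright in their slots (crop (160,375) and (296,330)). The tape is clear below the open fingers.

```bash
python3 -m inch '[[[0.2,-0.8,2],[0,0,0]],[[0.2,-0.8,4],[0,0,0]],[[0.2,-0.8,6],[0,0,0]],[[0.2,-0.8,7.3],[0,0,0]],[[0.2,-0.8,7.3],[0,0,0]]]'; python3 -c "
from h import *
go(.6266,.0048,.014,-.06)"
```

```text
clock: 12.22
eef_pos: [0.6198, 0.0079, 0.0141]
tool_rot: [-2.28, -2.159, 0.003]
contact_force: [-0.5, 0.1, -0.6]
width: 0.0786
grasp_force: 0.0
t 12.22 shift cm [-0.27  0.69  0.  ] turn [-0.003 -0.     0.006]
```

```bash
python3 -m inch '[[[-0.2,0.6,0],[0,0,0]],[[-0.2,0.6,0],[0,0,0]],[[-0.2,0.6,0],[0,0,0]],[[-0.2,0.6,0],[0,0,0]],[[-0.2,0.6,0],[0,0,0]]]' 1 40;  python3 -m inch '[[[0,0,-1],[0,0,0]],[[0,0,-3],[0,0,0]],[[0,0,-6],[0,0,0]],[[0,0,-8],[0,0,0]],[[0,0,-8],[0,0,0]]]'; python3 -c "
from h import *
go(.4582,.0061,.06,-.037)"
```

```text
clock: 12.85
eef_pos: [0.6286, 0.005, 0.0173]
tool_rot: [2.279, 2.158, 0.004]
contact_force: [2.1, -2.2, 5.6]
width: 0.0535
grasp_force: 42.5
clock: 13.48
eef_pos: [0.6282, 0.0053, 0.0984]
tool_rot: [2.279, 2.158, 0.005]
contact_force: [0.3, -0.5, -0.4]
width: 0.0535
grasp_force: 42.1
t 13.47 shift cm [ -0.84 -17.     3.76] turn [ 0.005  0.    -0.017]
```

```bash
python3 -m inch '[[[-0.2,-5,0],[0,0,-0.02]],[[-0.5,-11,0],[0,0,-0.02]],[[-0.8,-17,0],[0,0,-0.02]],[[-0.8,-17,2],[0,0,-0.02]],[[-0.8,-17,3.7],[0,0,-0.02]]]'; python3 -m inch '[[[0,0,0],[0,0,0]],[[0,0,1],[0,0,0]],[[0,0,2],[0,0,0]],[[0,0,3],[0,0,0]],[[0,0,3],[0,0,0]]]'; python3 -c "
from h import *
go(.4582,.0061,.0175,-.037)"
```

```text
clock: 14.1
eef_pos: [0.4554, 0.0068, 0.0573]
tool_rot: [-2.259, -2.182, 0.001]
contact_force: [-0.2, -0.9, -0.3]
width: 0.0537
grasp_force: 42.2
clock: 14.72
eef_pos: [0.4557, 0.0068, 0.0273]
tool_rot: [-2.258, -2.181, 0.002]
contact_force: [0.4, -0.1, -0.6]
width: 0.0536
grasp_force: 42.2
t 14.72 shift cm [-0.06  0.26  0.98] turn [-0.003 -0.     0.002]
```

```bash
python3 -m inch '[[[0,0.2,0.5],[0,0,0]],[[0,0.2,0.9],[0,0,0]],[[0,0.2,0.9],[0,0,0]],[[0,0.2,0.9],[0,0,0]],[[0,0.2,0.9],[0,0,0]]]'; python3 -m inch '[[[0,0,0],[0,0,0]],[[0,0,0],[0,0,0]],[[0,0,0],[0,0,0]],[[0,0,-2],[0,0,0]],[[0,0,-7],[0,0,0]]]' 0.1; python3 -c "
from h import *
go(.6341,.0928,.10,-.16)"
```

```text
clock: 15.35
eef_pos: [0.4588, 0.0065, 0.0198]
tool_rot: [2.259, 2.182, 0.001]
contact_force: [-0.1, 0.4, -1.4]
width: 0.0536
grasp_force: 42.2
clock: 15.98
eef_pos: [0.456, 0.0069, 0.0876]
tool_rot: [-2.256, -2.179, 0.006]
contact_force: [1.8, -0.7, -0.0]
width: 0.0764
grasp_force: 0.0
t 15.97 shift cm [ 9.2  17.49 -1.36] turn [-0.007 -0.     0.125]
```

```bash
python3 -m inch '[[[0,0,-2],[0,0,0]],[[2.3,4.4,-2],[0,0,0.13]],[[5,9,-2],[0,0,0.13]],[[7.1,13.5,-2],[0,0,0.13]],[[9.2,17.5,-2],[0,0,0.13]]]' 0.3; python3 -m inch '[[[0,0,2],[0,0,0]],[[0,0,4],[0,0,0]],[[0,0,6],[0,0,0]],[[0,0,6],[0,0,0]],[[0,0,6],[0,0,0]]]'; python3 -c "
from h import *
go(.6341,.0928,.012,-.17)
im=eyes.read_camera('top'); cv2.imwrite('pics/c5.png',cv2.resize(im[140:280,125:335,::-1],None,fx=3.8,fy=3.8,interpolation=cv2.INTER_CUBIC))"
```

```text
clock: 16.6
eef_pos: [0.6382, 0.0933, 0.1094]
tool_rot: [2.396, 2.032, 0.0]
contact_force: [0.1, -0.0, 0.4]
width: 0.0594
grasp_force: 0.0
clock: 17.23
eef_pos: [0.6365, 0.0922, 0.0499]
tool_rot: [2.397, 2.031, 0.0]
contact_force: [-0.3, -0.4, 0.6]
width: 0.0598
grasp_force: 0.0
t 17.23 shift cm [ 0.02 -0.25  3.79] turn [ 0.    -0.     0.005]
```

View pics/c5.png

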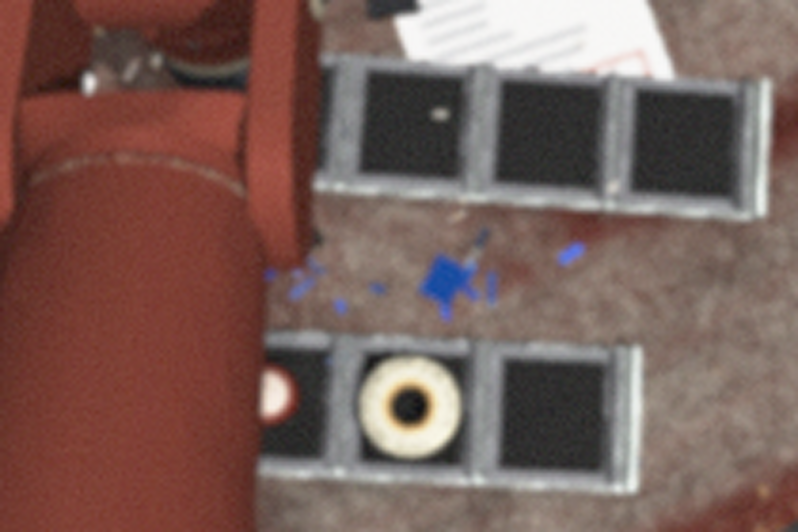

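The tape lies flat at (411,407), in the slot centred at about (413,408). Now the meter.

```bash
python3 -m inch '[[[0,-0.2,2],[0,0,0]],[[0,-0.2,3],[0,0,0]],[[0,-0.2,3.8],[0,0,0]],[[0,-0.2,3.8],[0,0,0]],[[0,-0.2,3.8],[0,0,0]]]'; python3 -m inch '[[[0,0,0],[0,0,0]],[[0,0,0],[0,0,0]],[[0,0,0],[0,0,0]],[[0,0,0],[0,0,0]],[[0,0,0],[0,0,0]]]' 1 40; python3 -c "
from h import *
go(.4552,-.0762,.10,-.037)"
```

```text
clock: 17.9
eef_pos: [0.635, 0.0929, 0.0118]
tool_rot: [2.396, 2.031, 0.001]
contact_force: [0.2, 0.2, 0.5]
width: 0.0599
grasp_force: 0.0
clock: 18.52
eef_pos: [0.6354, 0.0928, 0.0124]
tool_rot: [2.396, 2.031, 0.002]
contact_force: [0.3, -0.5, 4.9]
width: 0.0324
grasp_force: 40.2
t 18.52 shift cm [-19.62 -14.99  -8.79] turn [ 0.001 -0.    -0.128]
```

```bash
python3 -m inch '[[[0,0,-4],[0,0,0]],[[0,0,-8.8],[0,0,0]],[[-4.5,-3.5,-8.8],[0,0,-0.06]],[[-9,-7,-8.8],[0,0,-0.13]],[[-14,-11,-8.8],[0,0,-0.13]]]';  python3 -c "
from h import *
go(.4552,-.0762,.05,-.037); print(read_state()['width'])"
```

```text
clock: 19.15
eef_pos: [0.5025, -0.027, 0.0988]
tool_rot: [-2.257, -2.184, 0.001]
contact_force: [0.4, -0.0, 1.3]
width: 0.0327
grasp_force: 39.9
t 19.15 shift cm [-5.07 -4.56  4.88] turn [-0.001  0.     0.004]
0.03269592673518616
```

```bash
python3 -m inch '[[[-2.5,-2,0],[0,0,0]],[[-5.2,-4.3,0],[0,0,0]],[[-5.2,-4.3,2],[0,0,0]],[[-5.2,-4.3,4.9],[0,0,0]],[[-5.2,-4.3,4.9],[0,0,0]]]';  python3 -c "
from h import *
go(.4552,-.0762,.013,-.037)"
```

```text
clock: 19.77
eef_pos: [0.4567, -0.0759, 0.0475]
tool_rot: [-2.255, -2.178, 0.005]
contact_force: [-1.5, 0.8, -0.0]
width: 0.0325
grasp_force: 39.9
t 19.77 shift cm [-0.04 -0.12  3.45] turn [-0.007 -0.002  0.002]
```

```bash
python3 -m inch '[[[0,-0.1,1.5],[0,0,0]],[[0,-0.1,3],[0,0,0]],[[0,-0.1,3.4],[0,0,0]],[[0,-0.1,3.4],[0,0,0]],[[0,-0.1,3.4],[0,0,0]]]'; python3 -m inch '[[[0,0,0],[0,0,0]],[[0,0,0],[0,0,0]],[[0,0,0],[0,0,0]],[[0,0,-2],[0,0,0]],[[0,0,-6],[0,0,0]]]' 0.3; python3 -m inch '[[[0,0,-15],[0,0,0]],[[0,0,-15],[0,0,0]],[[-10,0,-15],[0,0,0]],[[-20,0,-15],[0,0,0]],[[-30,0,-15],[0,0,0]]]'; python3 -c "
from h import *
im=eyes.read_camera('top'); cv2.imwrite('pics/c6.png',cv2.resize(im[140:280,125:335,::-1],None,fx=3.8,fy=3.8,interpolation=cv2.INTER_CUBIC))"
```

```text
clock: 20.4
eef_pos: [0.4591, -0.0768, 0.0171]
tool_rot: [2.259, 2.182, 0.001]
contact_force: [-1.0, 0.1, -1.2]
width: 0.0325
grasp_force: 39.9
clock: 21.02
eef_pos: [0.4568, -0.0761, 0.0753]
tool_rot: [-2.256, -2.18, 0.003]
contact_force: [1.2, -0.1, 1.1]
width: 0.0595
grasp_force: 0.0
clock: 21.65
eef_pos: [0.4523, -0.2639, 0.2242]
tool_rot: [2.257, 2.182, 0.001]
contact_force: [-0.2, 0.3, 0.3]
width: 0.0598
grasp_force: 0.0
```

View pics/c6.png

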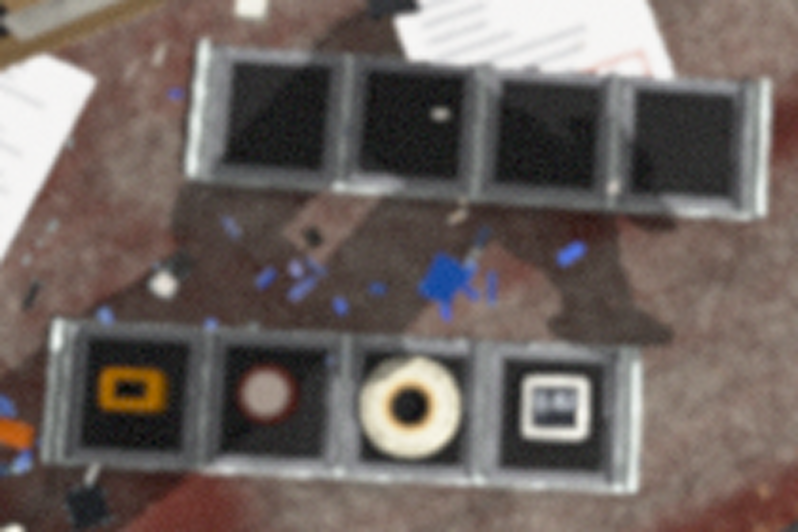

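All four parts lie flat within about 5 mm of their slot centres: connector (132,389), coil (266,393), tape (411,407) and meter (555,406). That is the reverse of the starting order, and the arm is clear.

```bash
python3 -m inch '[[[0,0,0],[0,0,0]],[[0,0,0],[0,0,0]],[[0,0,0],[0,0,0]],[[0,0,0],[0,0,0]],[[0,0,0],[0,0,0]]]'; python3 -c "
from station import workorder
print(workorder.finish_job())"
```

```text
clock: 22.32
eef_pos: [0.4524, -0.2614, 0.2231]
tool_rot: [2.258, 2.184, 0.0]
contact_force: [0.5, -1.0, -0.4]
width: 0.0597
grasp_force: 0.0
the job is handed in; nothing more can be done
None
```

I moved all four parts to the empty rack in reverse order (connector, coil, tape, meter from the left) and handed the job in at about 22 s; the last picture shows each lying flat within about 5 mm of its slot's middle, but the hand-in returned no verdict.

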